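# Release a plaster mould from its clamping jig

## Task

Release the plaster mould in the jig: with a fingertip against its knurled rim, roll the big clamping collar two full turns anticlockwise (seen from above) from where it stands, no more, to loosen it. Only then push the upright peg of the slotted strap with a finger, so that the strap slides all the way back from the mould. Pick nothing up, leave the mould standing where it is and the other things on the bench alone, and finish clear of everything.

Things in the scene. Friction and masses are not known exactly. Their poses are not given: they have to be found in the camera images.
- jig: plywood board fixed to the bench, 400 x 150 x 20 mm. Origin on the bench surface (z = 0) under the axis of the clamp's steel post (22 mm across, top at z = 92 mm); x runs along the board towards the mould (board x -185 to +215, y +-75 mm), z up. Fence behind the mould at x 195 to 211, top z = 70 mm. Bystanders up to 85 mm tall stand beside the board, at least 95 mm from the post axis.
- collar (a joint): turn of the collar about its upright post, rad; 0 = screwed home, grows anticlockwise from above (loosening), starts at 0 to 0.4; a full turn is 6.283. Aluminium disc 95 mm across (too wide to pinch), 26 mm tall; 30 upright ribs of 3 mm radius stand 3 mm proud of its rim. Stays where left; takes about 0.1 N m (2 to 3 N at the rim). It rises 4 mm a turn and locks the strap for about 1.5 turns.
- collar_top (a point): centre of the collar's flat top, on its axis. Screwed home, the top is 63.5 mm and the underside 37.5 mm above the bench
- collar_mark (a point): outer end of a dark line engraved on the collar's top, 42 mm from its axis; goes round with the collar, for counting turns
- strap (a joint): travel of the slotted steel strap, m; 0 = forward at the mould, grows as it slides back along the jig's -x, 0.040 = at its stop. Locked (1 to 2 mm of play) while the collar is tight; loosened, it slides with about 3 N of friction and stays where left. 60 mm wide, flat on the board, top 30 mm above the bench (ribs under the collar to 36 mm).
- peg_top (a point): centre of the top of the strap's upright round push peg: 16 mm across, 40 mm tall, top 70 mm above the bench; at jig x = -115, y = 0 mm while the strap is forward. The gap between peg and collar rim, where a finger goes in to push it back, is then 59 mm.
- nose (a point): middle of the top edge of the strap's upright nose plate, 72 mm above the bench; plate 60 mm wide, 10 mm thick, at jig x = 104 to 114 mm when forward
- mould: loose grey-white plaster mould in two halves, 76 x 90 x 62 mm, standing on the board between nose plate and fence, about 0.55 kg; origin at the centre of its underside, z up
- jar: closed round screw-top jar, 60 mm across, 85 mm tall, with a smooth steel cap; origin at the centre of its foot. A bystander.
- spatula: spatula lying flat; origin under its middle, long axis x. A bystander.
- roller: black rubber roller lying on its side, 90 mm long, 32 mm across; origin under its middle, long axis x. A bystander.
- wedge: light wooden block 70 x 35 x 25 mm; origin at the centre of its underside. A bystander.
- beaker: open white plastic cup, 72 mm across, 75 mm tall; origin at the centre of its foot. A bystander.
- hammer: hammer lying on the bench; origin under its middle, handle to -x. A bystander.
- tape: cardboard ring 90 mm across and 30 mm tall lying flat; origin at the centre of its underside. A bystander.
Mind the look-alikes: they are no part of the job. Leave any black or red look-alike of the mould alone.

How it is judged:
On the way, in this order (a step that is already met when the one before it is completed fails the run):
1. the collar has been turned back two full turns while the strap is still forward (value of joint collar between 11.1 and 14.5 rad and value of joint strap below 0.006 m), for 0.2 s.
2. then the strap has been pushed back to its stop (value of joint collar between 11.1 and 14.5 rad and value of joint strap above 0.034 m), for 0.2 s.
At the end, for the whole second after the job is handed in: The collar stands two turns (within about a quarter turn) further open than at the start: joint between 11.1 and 14.5 rad, at rest; the strap is within 6 mm of its back stop; the mould stands upright within 12 mm of where it was (all of step 2 and distance of mould from where it was at the start of the episode below 0.012 m and angle between mould's own z axis and vertical below 0.1 rad and linear speed of mould below 0.02 m/s and velocity of joint collar between -0.1 and 0.1 rad/s); the robot touches nothing.
It fails at once if the collar is screwed more than two and a half turns back (value of joint collar above 16.1 rad).
It fails at once if the mould is lifted, tipped or pushed away (distance of mould from where it was at the start of the episode above 0.02 m or angle between mould's own z axis and vertical above 0.2 rad).
It fails at once if a bystander is lifted or shoved more than 30 mm (the roller 50 mm) (distance of any of jar, spatula, wedge, beaker, hammer, tape from where it was at the start of the episode above 0.03 m or distance of roller from where it was at the start of the episode above 0.05 m).
It also fails if it takes over 64 s, if anything falls off the work surface, if the arm or the gripper's body presses on something with over 40 N, if the wrist force passes 120 N, or if a joint passes its speed limit or range.

## Robot

A 7-joint arm with a two-finger parallel gripper is mounted at the origin on the work surface. World frame = base frame: x ahead of the robot, y to its left, z up, the work surface at z = 0. Lengths are in m, angles in rad, forces in N, time in s.
With the tool pointing down it reaches from about 0.4 to 0.925 m from the base axis. Payload 4.1 kg.
Tool frame: the origin (TCP) lies at the very end of the fingers, on their centre line; the grasp point (between the pads) lies 19 mm behind it; z points along the fingers, x is the direction in which the jaws open and shut, and the axes are right-handed (so a half turn about z gives the same grasp; the last joint's range is limited). The gripper opens to 85 mm and grips with 20 to 120 N. Pads are 22 mm wide; open, the fingers measure 114 mm over their backs; the gripper's body (76 mm by 85 mm) begins 54 mm behind the grasp point. The pads swing forward as they close: fully open they stand 13 mm farther back than shut.
Start: joints at [1.031, 0.398, 0.045, 1.537, -0.019, 1.207, -0.051], TCP at [0.277, -0.588, 0.231] pointing down, gripper open.
Joint ranges: [-2.82, 2.82], [-0.49, 2.23], [-1.37, 1.46], [0, 2.46], [-1.36, 4.5], [0.23, 2], [-2.94, 2.94]. Speed limits (rad/s): [2.57, 2.57, 3.14, 3.14, 3.14, 3.14, 3.14].

## Interface

Orientations are given as a rotation vector (axis times angle).
In Python, from workcell import env, grab_frame, camera_params gives the robot as it stands.
- The arm moves only by the tool servo_tool, never from a script. Its argument "deltas" is a list of rows, each a list of 7 numbers: the closure, from 0 (fully open) to 1 (shut), then the shift along the tool's x, y, z in m, then the turn, a rotation vector about the tool's x, y, z in degrees. In form: [[grip, dx, dy, dz, wx, wy, wz], ...]. A call has 1 to 5 rows; each row is the pose to reach, as a shift and turn from the pose measured when the call began, along the tool's axes at that moment; what a row does not reach only later rows make up. A row lasts 1/12 s, in which the tool goes at most 41.7 mm and 7.16 degrees, less where a joint would pass 70% of its speed; a pose out of reach is approached as far as the arm can. A call with a gripper value outside its range is refused whole. The fingers move at their own pace and stop on an object; the grip force is fixed at half the most. Time passes only in rows, so rows that repeat a pose let the fingers close. It gives the time, the measured TCP pose, the force and the opening at its end, in the units of the state.
- env.read_state(): the state, without advancing time (a new reading comes with each control period).
- grab_frame(name): name is "side" or "top"; returns the picture (384x512x3 uint8, red, green, blue); there is no depth.
- camera_params(name): a dict with "K" (3x3 intrinsics, pixels), "k1" (the pictures are not rectified: a ray, as slopes to the right and down, at radius r is drawn at 1 + k1 r^2 times it, then the intrinsics apply), "R" (3x3) and "t" (3): a world point X has camera coordinates R X + t. Camera axes: x right, y down, z forward; pixel columns grow to the right and rows downward; lengths in m; the calibration is good to about 2 mm. A picture is of the moment at which its call begins. camera_params takes no time and is no camera call.
- env.close_job(): hands the job in, once; it reports no verdict.
The state is a dict: "time_s": time; "joint_pos": joint angles; "joint_velocities": joint speeds; "effort": joint torques, N m; "ee_pos": TCP position; "orientation": TCP orientation; "wrist_force": force on the tool from outside, world axes, zero at the start; "torque": the same for the moment, N m; "grip_width": finger opening in m.
Only numpy, scipy, OpenCV 4.12 (cv2) and the standard library are available. Lean on these libraries where they do the work, as an engineer would, in place of code of your own. Each camera call takes 0.05 s, during which the arm holds its last target. There are 200 camera calls.

## Working session

There is one attempt and no reset: what is moved stays moved. The work goes in short steps, Python scripts to look and compute and a tool call to move; the robot and the scene stay as the last step left them, time stands still between calls to the robot, and variables do not carry over. Pictures are saved under pics/ and viewed, about 8 in all and at most 12, crops included, and the job is handed in when it is done.

Besides the shell and the picture viewer there is one more tool, called after ">>>" as a command line: name --pt "numbers of a row" for each row, then --argument value for the rest. servo_tool: Moves the arm, as the interface text tells. Its arguments: {"type":"object","properties":{"deltas":{"type":"array","items":{"type":"array","items":{"type":"number"}}}},"required":["deltas"]}

```bash
ls; mkdir -p pics; python3 - <<'E'
from workcell import env, grab_frame, camera_params
import cv2
for n in("side","top"):
    f=grab_frame(n); cv2.imwrite(f"pics/{n}0.png",f[:,:,::-1]); print(n,camera_params(n))
print(env.read_state())
E
```

```text
pics
side {'K': array([[353.07222636,   0.        , 257.19763754],
       [  0.        , 353.07222636, 192.75077083],
       [  0.        ,   0.        ,   1.        ]]), 'k1': 0.008310355801303706, 'R': array([[-0.83671761, -0.54716314,  0.02271864],
       [-0.29783872,  0.41985568, -0.85732917],
       [ 0.45956037, -0.72410891, -0.51426701]]), 't': array([0.43460556, 0.23648874, 0.70499037])}
top {'K': array([[412.0852011 ,   0.        , 248.82967535],
       [  0.        , 412.0852011 , 194.40315519],
       [  0.        ,   0.        ,   1.        ]]), 'k1': -0.015697015576805345, 'R': array([[ 0.00299123, -0.99979435,  0.02005743],
       [-0.99864504, -0.00402864, -0.051883  ],
       [ 0.05195313, -0.01987506, -0.99845173]]), 't': array([-0.04629318,  0.52148628,  1.44996259])}
{'time_s': 0.1, 'joint_pos': array([ 1.03098901,  0.39911157,  0.0450202 ,  1.53772488, -0.01874077,
        1.20690596, -0.05069773]), 'joint_velocities': array([-0.00066016, -0.00166148, -0.0002136 ,  0.00035633, -0.00083833,
       -0.00083716, -0.00207673]), 'effort': array([ 4.48372797e-03, -4.76258755e+01,  1.37057740e+00, -2.54948831e+01,
        1.20157603e-02,  4.99061221e-03, -2.26099485e-05]), 'ee_pos': array([ 0.27714136, -0.58734016,  0.23038415]), 'orientation': array([-2.65273173e+00,  1.68142985e+00,  2.35375232e-03]), 'wrist_force': array([ 0.18908168,  0.24243756, -0.16840035]), 'torque': array([-0.00247014, -0.01464413, -0.0154926 ]), 'grip_width': 0.08573275884440762}
```

View pics/top0.png

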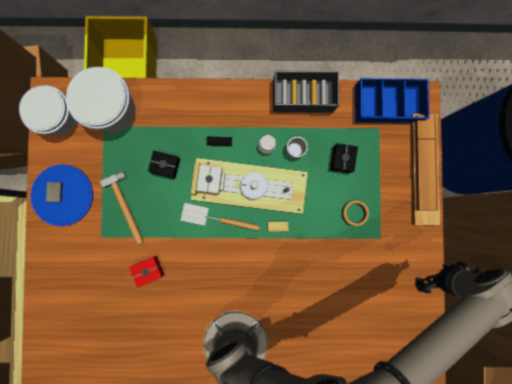

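View pics/side0.png

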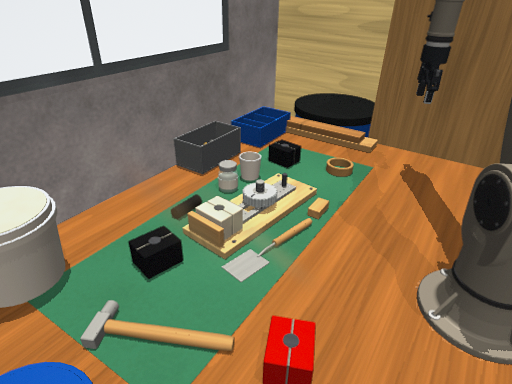

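The top view shows the mould at (208,179), the collar at (254,185) and the peg at (287,190). The jar is at (267,145), the beaker at (297,147), the wedge at (278,227) and the spatula at (220,218). I'll zoom in next.

```bash
cat > h.py <<'E'
from workcell import env, grab_frame, camera_params
import numpy as np, cv2
from scipy.spatial.transform import Rotation as Rn
def cast(n,px,z):
    c=camera_params(n); K=c['K']; d=np.array([(px[0]-K[0,2])/K[0,0],(px[1]-K[1,2])/K[1,1]])
    u=d.copy()
    for _ in range(5): u=d/(1+c['k1']*(u@u))
    r=c['R'].T@np.array([u[0],u[1],1]); o=-c['R'].T@c['t']
    return o+r*(z-o[2])/r[2]
def proj(n,X):
    c=camera_params(n); p=c['R']@np.asarray(X,float)+c['t']; u=p[:2]/p[2]; u=u*(1+c['k1']*(u@u))
    return u*c['K'][[0,1],[0,1]]+c['K'][:2,2]
def crop(n,x0,y0,w,h,s,name,f=None):
    f=grab_frame(n) if f is None else f
    cv2.imwrite(name,cv2.resize(f[y0:y0+h,x0:x0+w,::-1],None,fx=s,fy=s,interpolation=cv2.INTER_CUBIC)); return f
E
python3 - <<'E'
from h import *
f=crop("top",180,130,135,110,5,"pics/c1.png")
hsv=cv2.cvtColor(f,cv2.COLOR_RGB2HSV)
roi=np.zeros(f.shape[:2],np.uint8); roi[155:216,186:312]=1
g=cv2.inRange(hsv,(12,40,120),(32,160,255))*roi
cs,_=cv2.findContours(cv2.morphologyEx(g,cv2.MORPH_CLOSE,np.ones((9,9))),0,2)
c=max(cs,key=cv2.contourArea); r=cv2.minAreaRect(c); print(r)
print(np.array([cast("top",p,.02) for p in cv2.boxPoints(r)]).round(4))
gray=cv2.cvtColor(f,cv2.COLOR_RGB2GRAY)
for nm,p,z in(("post",(254,185),.092),("collar",(254,185),.0635),("peg",(287,190),.07)): print(nm,cast("top",p,z))
d=cv2.inRange(hsv,(0,0,0),(180,255,70)); d[:160]=0;d[215:]=0;d[:,:190]=0;d[:,310:]=0
n,l,st,ce=cv2.connectedComponentsWithStats(d); print(st,ce)
E
```

```text
((248.37063598632812, 186.00904846191406), (112.94733428955078, 41.02320098876953), 7.305759906768799)
[[ 0.5036  0.164   0.02  ]
 [ 0.6481  0.1471  0.02  ]
 [ 0.599  -0.2512  0.02  ]
 [ 0.4543 -0.232   0.02  ]]
post [ 0.54936887 -0.06023009  0.092     ]
collar [ 0.55150644 -0.06115418  0.0635    ]
peg [ 0.53436157 -0.17406856  0.07      ]
[[     0      0    512    384 196604]
 [   285    189      2      3      4]] [[255.49939472 191.50003052]
 [285.25       190.        ]]
```

View pics/c1.png

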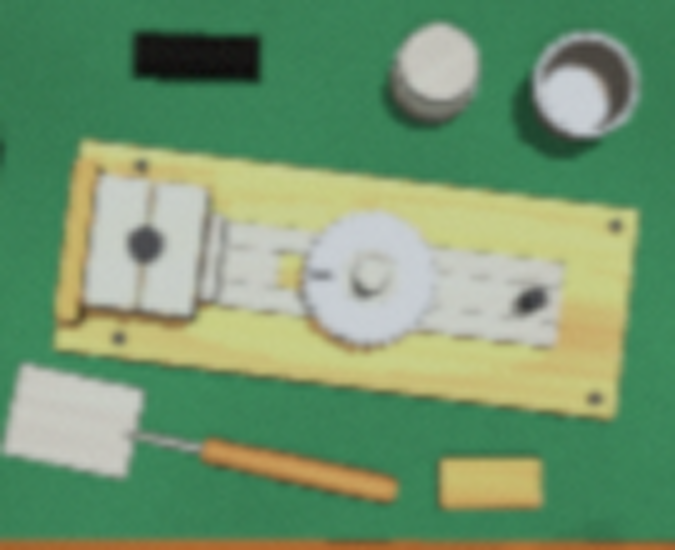

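```bash
cat >> h.py <<'E'
POST=np.array([.5495,-.0590]); JA=np.radians(83.0)
jx=np.array([np.cos(JA),np.sin(JA)]); jy=np.array([-jx[1],jx[0]])
RG=Rn.from_matrix(np.column_stack([np.r_[-jx,0],np.r_[jy,0],[0,0,-1]]))
HX,HY,RC=.0145,.011,.0505
def ring(th,press):  # tool centre (world) for contact normal at world angle th
    n=np.array([np.cos(th),np.sin(th)]); a=n@-jx; b=n@jy
    s=lambda v:np.clip(v/.25,-1,1)  # soften the corners
    return POST+n*(RC-press)+s(a)*HX*-jx+s(b)*HY*jy
def rows(goals,grip=1):
    s=env.read_state(); R=Rn.from_rotvec(s['orientation']); p=np.array(s['ee_pos'])
    w=(R.inv()*RG).as_rotvec(degrees=True)
    print('t',round(s['time_s'],2),'p',p.round(4),'F',np.round(s['wrist_force'],1),'q7',round(s['joint_pos'][6],2))
    for g in goals: print([grip]+list(R.inv().apply(np.asarray(g)-p).round(4))+list(w.round(1)))
E
python3 - <<'E'
from h import *
rows([[.27+.2*k,-.587+.513*k,.231] for k in (1/3,2/3,1)]); print(ring(np.radians(180),0), ring(np.radians(180),-.015))
E
```

```text
t 0.15 p [ 0.2772 -0.5874  0.2305] F [0.4 0.1 1.1] q7 -0.05
[1, np.float64(-0.1297), np.float64(-0.127), np.float64(-0.0003), np.float64(0.0), np.float64(0.1), np.float64(32.3)]
[1, np.float64(-0.2559), np.float64(-0.2602), np.float64(-0.0001), np.float64(0.0), np.float64(0.1), np.float64(32.3)]
[1, np.float64(-0.3821), np.float64(-0.3935), np.float64(0.0), np.float64(0.0), np.float64(0.1), np.float64(32.3)]
[ 0.48722057 -0.06467517] [ 0.47222057 -0.06467517]
```

>>> servo_tool --pt "1 -0.382 -0.393 0 0 0 32" --pt "1 -0.382 -0.393 0 0 0 32" --pt "1 -0.382 -0.393 0 0 0 32" --pt "1 -0.382 -0.393 0 0 0 32" --pt "1 -0.382 -0.393 0 0 0 32"

```text
time_s: 0.57
ee_pos: [0.3495, -0.3938, 0.2309]
orientation: [-2.08, 2.354, 0.003]
wrist_force: [1.1, 0.2, 0.2]
grip_width: 0.0254
```

>>> servo_tool --pt "1 -0.346 -0.078 0 0 0 0" --pt "1 -0.346 -0.078 0 0 0 0" --pt "1 -0.346 -0.078 0 0 0 0" --pt "1 -0.346 -0.078 0 0 0 0" --pt "1 -0.346 -0.078 0 0 0 0"

```text
time_s: 0.98
ee_pos: [0.4197, -0.1973, 0.2313]
orientation: [2.08, -2.354, -0.002]
wrist_force: [1.3, -1.5, -0.2]
grip_width: -0.0003
```

```bash
python3 - <<'E'
from h import *
c=ring(np.pi,-.015)
rows([[*c,.231],[*c,.10],[*c,.044]])
E
```

```text
t 0.98 p [ 0.4197 -0.1973  0.2313] F [ 1.3 -1.5 -0.2] q7 -1.36
[1, np.float64(-0.1381), np.float64(-0.0358), np.float64(0.0003), np.float64(0.1), np.float64(0.1), np.float64(-0.1)]
[1, np.float64(-0.1379), np.float64(-0.0359), np.float64(0.1313), np.float64(0.1), np.float64(0.1), np.float64(-0.1)]
[1, np.float64(-0.1379), np.float64(-0.036), np.float64(0.1873), np.float64(0.1), np.float64(0.1), np.float64(-0.1)]
```

>>> servo_tool --pt "1 -0.04 -0.01 0 0 0 0" --pt "1 -0.08 -0.02 0 0 0 0" --pt "1 -0.138 -0.036 0.02 0 0 0" --pt "1 -0.138 -0.036 0.06 0 0 0" --pt "1 -0.138 -0.036 0.1 0 0 0"

```text
time_s: 1.4
ee_pos: [0.4761, -0.0603, 0.1404]
orientation: [-2.084, 2.341, -0.005]
wrist_force: [1.3, -0.0, -0.5]
grip_width: -0.0
```

```bash
python3 - <<'E'
from h import *
c=ring(np.pi,-.015)
rows([[*c,.10],[*c,.044],[*ring(np.pi,-.004),.044]])
E
```

```text
t 1.4 p [ 0.4761 -0.0603  0.1404] F [ 1.3 -0.  -0.5] q7 -1.71
[1, np.float64(0.005), np.float64(0.0036), np.float64(0.0404), np.float64(-0.4), np.float64(0.2), np.float64(0.3)]
[1, np.float64(0.0051), np.float64(0.004), np.float64(0.0964), np.float64(-0.4), np.float64(0.2), np.float64(0.3)]
[1, np.float64(0.0039), np.float64(-0.0069), np.float64(0.0965), np.float64(-0.4), np.float64(0.2), np.float64(0.3)]
```

>>> servo_tool --pt "1 0.005 0.004 0.03 0 0 0" --pt "1 0.005 0.004 0.065 0 0 0" --pt "1 0.005 0.004 0.096 0 0 0" --pt "1 0.005 0.004 0.096 0 0 0"

```text
time_s: 1.73
ee_pos: [0.4669, -0.064, 0.0392]
orientation: [2.089, -2.345, -0.01]
wrist_force: [-0.6, -0.1, -0.4]
grip_width: -0.0002
```

```bash
python3 - <<'E'
from h import *
rows([[*ring(np.pi,k),.044] for k in (-.008,-.004,0,.002)])
a=cv2.resize(grab_frame("top")[150:225,200:300],None,fx=5,fy=5,interpolation=2)
b=cv2.resize(grab_frame("side")[130:250,190:340],None,fx=3.125,fy=3.125,interpolation=2)
cv2.imwrite("pics/d1.png",np.hstack([a[:375,:400],b[:375,:400]])[:,:,::-1])
E
```

```text
t 1.73 p [ 0.4669 -0.064   0.0392] F [-0.6 -0.1 -0.4] q7 -1.76
[1, np.float64(-0.0008), np.float64(-0.0123), np.float64(-0.0049), np.float64(0.3), np.float64(0.2), np.float64(0.4)]
[1, np.float64(-0.0012), np.float64(-0.0163), np.float64(-0.0049), np.float64(0.3), np.float64(0.2), np.float64(0.4)]
[1, np.float64(-0.0017), np.float64(-0.0202), np.float64(-0.0049), np.float64(0.3), np.float64(0.2), np.float64(0.4)]
[1, np.float64(-0.0019), np.float64(-0.0222), np.float64(-0.0049), np.float64(0.3), np.float64(0.2), np.float64(0.4)]
```

View pics/d1.png

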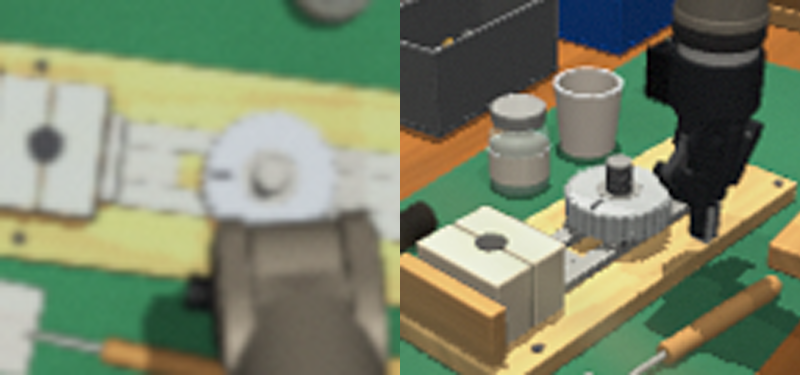

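The left half (top view) shows the collar at (268,172) with its mark at (222,175) and the gripper beside it on the robot's side. In the right half (side view) the fingertip is just off the rim, at (703,235). Next I'll make contact.

>>> servo_tool --pt "1 -0.001 -0.008 -0.005 0 0 0" --pt "1 -0.001 -0.012 -0.005 0 0 0" --pt "1 -0.001 -0.016 -0.005 0 0 0" --pt "1 -0.001 -0.019 -0.005 0 0 0" --pt "1 -0.001 -0.021 -0.005 0 0 0"

```text
time_s: 2.25
ee_pos: [0.4939, -0.0661, 0.0502]
orientation: [-2.084, 2.341, -0.005]
wrist_force: [0.0, 0.6, -0.4]
grip_width: -0.0002
```

```bash
python3 - <<'E'
from h import *
d=np.radians
rows([[*ring(np.pi,k),.044] for k in (0,.003)])
print()
rows([[*ring(np.pi+d(a),.003),.045] for a in (8,20,32,44,56)])
E
```

```text
t 2.25 p [ 0.4939 -0.0661  0.0502] F [ 0.   0.6 -0.4] q7 -1.76
[1, np.float64(-0.0006), np.float64(0.0068), np.float64(0.0062), np.float64(-0.4), np.float64(0.2), np.float64(0.3)]
[1, np.float64(-0.001), np.float64(0.0038), np.float64(0.0062), np.float64(-0.4), np.float64(0.2), np.float64(0.3)]

t 2.25 p [ 0.4939 -0.0661  0.0502] F [ 0.   0.6 -0.4] q7 -1.76
[1, np.float64(0.0129), np.float64(0.0027), np.float64(0.0052), np.float64(-0.4), np.float64(0.2), np.float64(0.3)]
[1, np.float64(0.0222), np.float64(-0.0008), np.float64(0.0052), np.float64(-0.4), np.float64(0.2), np.float64(0.3)]
[1, np.float64(0.0306), np.float64(-0.0062), np.float64(0.0052), np.float64(-0.4), np.float64(0.2), np.float64(0.3)]
[1, np.float64(0.0377), np.float64(-0.0132), np.float64(0.0052), np.float64(-0.4), np.float64(0.2), np.float64(0.3)]
[1, np.float64(0.0431), np.float64(-0.0215), np.float64(0.0052), np.float64(-0.4), np.float64(0.2), np.float64(0.3)]
```

>>> servo_tool --pt "1 0 0 0.004 0 0 0" --pt "1 0 -0.002 0.004 0 0 0" --pt "1 0 -0.003 0.004 0 0 0"

```text
time_s: 2.5
ee_pos: [0.4955, -0.0664, 0.0458]
orientation: [-2.085, 2.343, -0.001]
wrist_force: [-3.9, 0.2, 2.8]
grip_width: 0.0
```

>>> servo_tool --pt "1 0 -0.001 0 0 0 0" --pt "1 0 -0.002 0 0 0 0" --pt "1 0 -0.003 0 0 0 0"

```text
time_s: 2.75
ee_pos: [0.4957, -0.0665, 0.0453]
orientation: [-2.088, 2.347, 0.006]
wrist_force: [-7.8, 1.7, 7.0]
grip_width: 0.0001
```

```bash
sed -i 's/^HX,HY,RC=.*/HX,HY,RC=.010,.005,.0495/' h.py; cat >> h.py <<'E'
def step(n=5,da=12,press=.003,z=.046):
    p=np.array(env.read_state()['ee_pos'])[:2]
    g=np.radians(np.arange(0,360,.5)); th=g[np.argmin([np.linalg.norm(ring(t,0)-p) for t in g])]
    u=np.array([np.cos(th),np.sin(th)]); F=np.array(env.read_state()['wrist_force'])[:2]
    print('th',np.degrees(th).round(1),'off mm',((p-ring(th,0))@u*1e3).round(1),'r',(np.linalg.norm(p-POST)*1e3).round(1),'Fr',(F@u).round(1),'Ft',(F@[-u[1],u[0]]).round(1))
    rows([[*ring(th+np.radians(da*(i+1)),press),z] for i in range(n)])
E
python3 -c "
from h import *
step()"
```

```text
th 182.0 off mm -1.3 r 54.4 Fr 7.7 Ft -2.0
t 2.75 p [ 0.4957 -0.0665  0.0453] F [-7.8  1.7  7. ] q7 -1.76
[1, np.float64(0.0127), np.float64(-0.004), np.float64(-0.0008), np.float64(0.1), np.float64(0.1), np.float64(0.3)]
[1, np.float64(0.0214), np.float64(-0.0084), np.float64(-0.0008), np.float64(0.1), np.float64(0.1), np.float64(0.3)]
[1, np.float64(0.029), np.float64(-0.0145), np.float64(-0.0008), np.float64(0.1), np.float64(0.1), np.float64(0.3)]
[1, np.float64(0.0351), np.float64(-0.022), np.float64(-0.0009), np.float64(0.1), np.float64(0.1), np.float64(0.3)]
[1, np.float64(0.0396), np.float64(-0.0306), np.float64(-0.0009), np.float64(0.1), np.float64(0.1), np.float64(0.3)]
```

>>> servo_tool --pt "1 0.012 -0.004 -0.001 0 0 0" --pt "1 0.021 -0.008 -0.001 0 0 0" --pt "1 0.029 -0.0145 -0.001 0 0 0" --pt "1 0.035 -0.022 -0.001 0 0 0" --pt "1 0.0395 -0.0305 -0.001 0 0 0"

```text
time_s: 3.17
ee_pos: [0.5205, -0.1117, 0.046]
orientation: [2.085, -2.346, -0.007]
wrist_force: [-5.0, -3.2, 3.9]
grip_width: -0.0002
```

```bash
python3 - <<'E'
from h import *
step()
a=cv2.resize(grab_frame("top")[150:225,200:300],None,fx=5,fy=5,interpolation=2)
b=cv2.resize(grab_frame("side")[130:250,190:340],None,fx=3.125,fy=3.125,interpolation=2)
cv2.imwrite("pics/d2.png",np.hstack([a[:375,:400],b[:375,:400]])[:,:,::-1])
E
```

```text
th 242.0 off mm -0.5 r 60.2 Fr 5.2 Ft -2.9
t 3.17 p [ 0.5205 -0.1117  0.046 ] F [-5.  -3.2  3.9] q7 -1.68
[1, np.float64(0.0001), np.float64(-0.012), np.float64(-0.0001), np.float64(0.3), np.float64(0.0), np.float64(0.2)]
[1, np.float64(0.0007), np.float64(-0.0259), np.float64(-0.0002), np.float64(0.3), np.float64(0.0), np.float64(0.2)]
[1, np.float64(-0.0008), np.float64(-0.0394), np.float64(-0.0003), np.float64(0.3), np.float64(0.0), np.float64(0.2)]
[1, np.float64(-0.0042), np.float64(-0.0485), np.float64(-0.0003), np.float64(0.3), np.float64(0.0), np.float64(0.2)]
[1, np.float64(-0.0095), np.float64(-0.0567), np.float64(-0.0003), np.float64(0.3), np.float64(0.0), np.float64(0.2)]
```

View pics/d2.png

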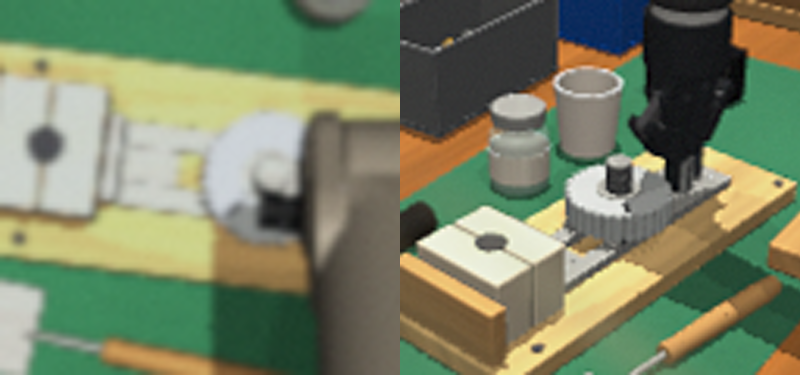

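The collar has turned: its mark has left (222,175) and the finger sits at the rim, toward the peg side. I'll carry on round.

>>> servo_tool --pt "1 0.0005 -0.012 0 0 0 0" --pt "1 0.0007 -0.026 0 0 0 0" --pt "1 -0.0008 -0.0395 0 0 0 0" --pt "1 -0.004 -0.0485 0 0 0 0" --pt "1 -0.0095 -0.0565 0 0 0 0"

```text
time_s: 3.68
ee_pos: [0.5817, -0.1125, 0.0465]
orientation: [2.082, -2.352, 0.005]
wrist_force: [0.5, -5.7, 1.2]
grip_width: 0.0003
```

```bash
python3 -c "
from h import *
step()"
```

```text
th 303.5 off mm 2.0 r 62.4 Fr 5.0 Ft -2.7
t 3.68 p [ 0.5817 -0.1125  0.0465] F [ 0.5 -5.7  1.2] q7 -1.7
[1, np.float64(-0.0109), np.float64(-0.0034), np.float64(0.0005), np.float64(-0.1), np.float64(-0.1), np.float64(0.0)]
[1, np.float64(-0.0192), np.float64(-0.0085), np.float64(0.0005), np.float64(-0.1), np.float64(-0.1), np.float64(0.0)]
[1, np.float64(-0.029), np.float64(-0.0117), np.float64(0.0005), np.float64(-0.1), np.float64(-0.1), np.float64(0.0)]
[1, np.float64(-0.0469), np.float64(-0.013), np.float64(0.0005), np.float64(-0.1), np.float64(-0.1), np.float64(0.0)]
[1, np.float64(-0.0649), np.float64(-0.0123), np.float64(0.0004), np.float64(-0.1), np.float64(-0.1), np.float64(0.0)]
```

>>> servo_tool --pt "1 -0.011 -0.0035 0 0 0 0" --pt "1 -0.019 -0.0085 0 0 0 0" --pt "1 -0.029 -0.0115 0 0 0 0" --pt "1 -0.047 -0.013 0 0 0 0" --pt "1 -0.065 -0.0125 0 0 0 0"

```text
time_s: 4.1
ee_pos: [0.6112, -0.0518, 0.0488]
orientation: [-2.07, 2.346, -0.026]
wrist_force: [7.1, -2.3, -4.6]
grip_width: -0.0002
```

```bash
python3 -c "
from h import *
step()"
```

```text
th 2.0 off mm 6.5 r 62.1 Fr 7.0 Ft -2.5
t 4.1 p [ 0.6112 -0.0518  0.0488] F [ 7.1 -2.3 -4.6] q7 -1.81
[1, np.float64(-0.012), np.float64(0.012), np.float64(0.0025), np.float64(-1.2), np.float64(-0.1), np.float64(-0.1)]
[1, np.float64(-0.0207), np.float64(0.0164), np.float64(0.0024), np.float64(-1.2), np.float64(-0.1), np.float64(-0.1)]
[1, np.float64(-0.0282), np.float64(0.0226), np.float64(0.0023), np.float64(-1.2), np.float64(-0.1), np.float64(-0.1)]
[1, np.float64(-0.0343), np.float64(0.0301), np.float64(0.0021), np.float64(-1.2), np.float64(-0.1), np.float64(-0.1)]
[1, np.float64(-0.0387), np.float64(0.0388), np.float64(0.0019), np.float64(-1.2), np.float64(-0.1), np.float64(-0.1)]
```

```bash
sed -i 's/^POST=np.array(\[.5495/POST=np.array([.5530/; s/^HX,HY,RC=.*/HX,HY,RC=.0105,.0085,.0495/' h.py; python3 -c "
from h import *
step()"
```

```text
th 2.0 off mm -0.6 r 58.6 Fr 7.0 Ft -2.5
t 4.1 p [ 0.6112 -0.0518  0.0488] F [ 7.1 -2.3 -4.6] q7 -1.81
[1, np.float64(-0.0129), np.float64(0.005), np.float64(0.0027), np.float64(-1.2), np.float64(-0.1), np.float64(-0.1)]
[1, np.float64(-0.0216), np.float64(0.0095), np.float64(0.0026), np.float64(-1.2), np.float64(-0.1), np.float64(-0.1)]
[1, np.float64(-0.0291), np.float64(0.0156), np.float64(0.0024), np.float64(-1.2), np.float64(-0.1), np.float64(-0.1)]
[1, np.float64(-0.0352), np.float64(0.0232), np.float64(0.0022), np.float64(-1.2), np.float64(-0.1), np.float64(-0.1)]
[1, np.float64(-0.0396), np.float64(0.0318), np.float64(0.0021), np.float64(-1.2), np.float64(-0.1), np.float64(-0.1)]
```

>>> servo_tool --pt "1 -0.013 0.005 0.002 -1 0 0" --pt "1 -0.0215 0.0095 0.002 -1 0 0" --pt "1 -0.029 0.0155 0.002 -1 0 0" --pt "1 -0.035 0.023 0.002 -1 0 0" --pt "1 -0.0395 0.032 0.002 -1 0 0"

```text
time_s: 4.52
ee_pos: [0.5849, -0.0076, 0.0464]
orientation: [-2.077, 2.352, -0.008]
wrist_force: [3.2, -0.0, -0.2]
grip_width: -0.0
```

```bash
python3 -c "
from h import *
step()"
```

```text
th 62.0 off mm -2.0 r 60.5 Fr 1.5 Ft -2.8
t 4.52 p [ 0.5849 -0.0076  0.0464] F [ 3.2 -0.  -0.2] q7 -1.89
[1, np.float64(-0.0015), np.float64(0.0128), np.float64(0.0003), np.float64(-0.4), np.float64(-0.0), np.float64(-0.1)]
[1, np.float64(-0.002), np.float64(0.0296), np.float64(0.0002), np.float64(-0.4), np.float64(-0.0), np.float64(-0.1)]
[1, np.float64(-0.0004), np.float64(0.046), np.float64(0.0001), np.float64(-0.4), np.float64(-0.0), np.float64(-0.1)]
[1, np.float64(0.0031), np.float64(0.055), np.float64(0.0), np.float64(-0.4), np.float64(-0.0), np.float64(-0.1)]
[1, np.float64(0.0084), np.float64(0.0632), np.float64(-0.0), np.float64(-0.4), np.float64(-0.0), np.float64(-0.1)]
```

>>> servo_tool --pt "1 0.0005 0.012 0 0 0 0" --pt "1 0.0005 0.027 0 0 0 0" --pt "1 0.0015 0.041 0 0 0 0" --pt "1 0.005 0.052 0 0 0 0" --pt "1 0.0095 0.0615 0 0 0 0"

```text
time_s: 4.93
ee_pos: [0.5212, -0.0081, 0.0462]
orientation: [-2.078, 2.35, -0.007]
wrist_force: [0.5, 1.2, 0.9]
grip_width: 0.0
```

```bash
python3 -c "
from h import *
step(press=.004)"
```

```text
th 122.0 off mm -3.0 r 60.0 Fr 0.7 Ft -1.1
t 4.93 p [ 0.5212 -0.0081  0.0462] F [0.5 1.2 0.9] q7 -1.89
[1, np.float64(0.0075), np.float64(0.0061), np.float64(0.0002), np.float64(-0.4), np.float64(0.0), np.float64(-0.0)]
[1, np.float64(0.0155), np.float64(0.0113), np.float64(0.0002), np.float64(-0.4), np.float64(0.0), np.float64(-0.0)]
[1, np.float64(0.0244), np.float64(0.0147), np.float64(0.0001), np.float64(-0.4), np.float64(0.0), np.float64(-0.0)]
[1, np.float64(0.0421), np.float64(0.0162), np.float64(0.0001), np.float64(-0.4), np.float64(0.0), np.float64(-0.0)]
[1, np.float64(0.0604), np.float64(0.0157), np.float64(0.0001), np.float64(-0.4), np.float64(0.0), np.float64(-0.0)]
```

```bash
sed -i 's/^POST=np.array.*;/POST=np.array([.5530,-.0620]);/' h.py; cat >> h.py <<'E'
def look(name,z=.0655):
    a=grab_frame("top"); 
    for t in range(0,360,10):
        pass
    A=cv2.resize(a[150:225,200:300],None,fx=5,fy=5,interpolation=2)
    b=cv2.resize(grab_frame("side")[130:250,190:340],None,fx=3.125,fy=3.125,interpolation=2)
    cv2.imwrite(name,np.hstack([A[:375,:400],b[:375,:400]])[:,:,::-1])
E
python3 -c "
from h import *
step(press=.004); look('pics/d3.png')"
```

```text
th 120.0 off mm -0.4 r 62.6 Fr 0.7 Ft -1.0
t 4.93 p [ 0.5212 -0.0081  0.0462] F [0.5 1.2 0.9] q7 -1.89
[1, np.float64(0.0093), np.float64(0.0047), np.float64(0.0002), np.float64(-0.4), np.float64(0.0), np.float64(-0.0)]
[1, np.float64(0.0171), np.float64(0.0102), np.float64(0.0002), np.float64(-0.4), np.float64(0.0), np.float64(-0.0)]
[1, np.float64(0.0259), np.float64(0.0139), np.float64(0.0001), np.float64(-0.4), np.float64(0.0), np.float64(-0.0)]
[1, np.float64(0.042), np.float64(0.0157), np.float64(0.0001), np.float64(-0.4), np.float64(0.0), np.float64(-0.0)]
[1, np.float64(0.0603), np.float64(0.0155), np.float64(0.0001), np.float64(-0.4), np.float64(0.0), np.float64(-0.0)]
```

View pics/d3.png

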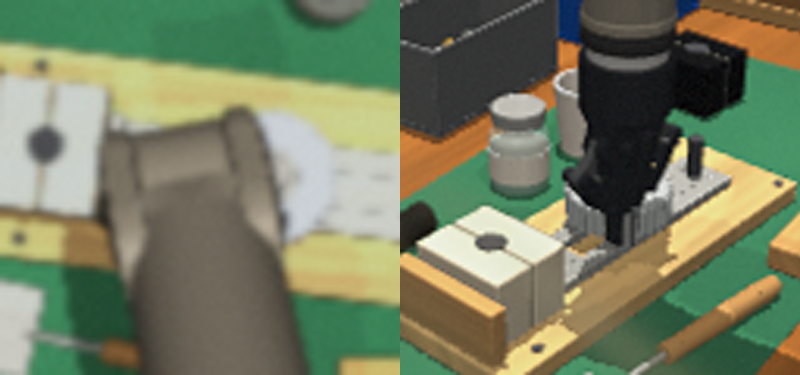

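The gripper hides most of the collar here. There is a dark spot at (284,220), but I can't tell if it is the mark. I'll go on to the robot side, where the view is clear.

>>> servo_tool --pt "1 0.0095 0.0045 0 0 0 0" --pt "1 0.017 0.01 0 0 0 0" --pt "1 0.026 0.0135 0 0 0 0" --pt "1 0.042 0.0155 0 0 0 0" --pt "1 0.06 0.0155 0 0 0 0"

```text
time_s: 5.45
ee_pos: [0.4946, -0.0689, 0.0451]
orientation: [2.078, -2.353, 0.003]
wrist_force: [-0.4, -1.6, 0.5]
grip_width: -0.0002
```

```bash
python3 -c "
from h import *
step(press=.004); look('pics/d4.png')"
```

```text
th 182.0 off mm -0.3 r 58.8 Fr 0.5 Ft 1.6
t 5.45 p [ 0.4946 -0.0689  0.0451] F [-0.4 -1.6  0.5] q7 -1.76
[1, np.float64(0.0128), np.float64(-0.0062), np.float64(-0.0008), np.float64(0.0), np.float64(-0.2), np.float64(-0.1)]
[1, np.float64(0.0213), np.float64(-0.0105), np.float64(-0.0008), np.float64(0.0), np.float64(-0.2), np.float64(-0.1)]
[1, np.float64(0.0287), np.float64(-0.0165), np.float64(-0.0008), np.float64(0.0), np.float64(-0.2), np.float64(-0.1)]
[1, np.float64(0.0346), np.float64(-0.0239), np.float64(-0.0008), np.float64(0.0), np.float64(-0.2), np.float64(-0.1)]
[1, np.float64(0.0389), np.float64(-0.0324), np.float64(-0.0008), np.float64(0.0), np.float64(-0.2), np.float64(-0.1)]
```

View pics/d4.png

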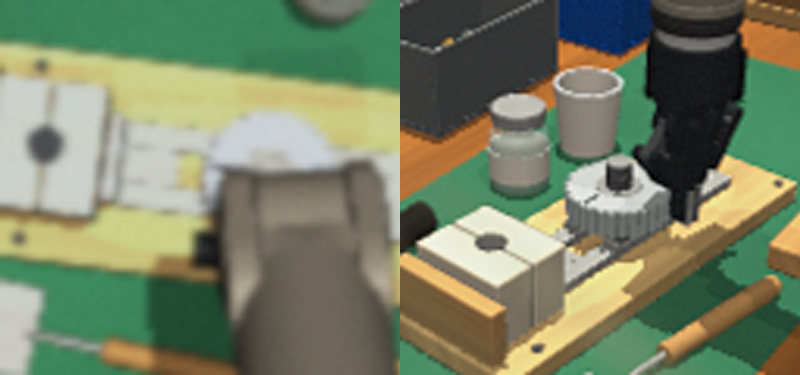

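```bash
python3 - <<'E'
from h import *
for m,z in(((600,203),.0635),((640,198),.0665)):
    px=(190+(m[0]-400)/3.125,130+m[1]/3.125); v=cast("side",px,z)[:2]-POST; print(np.degrees(np.arctan2(v[1],v[0])),np.linalg.norm(v))
E
```

```text
94.53534986018289 0.033044575735847896
160.35637850203042 0.030587780337900158
```

```bash
python3 - <<'E'
import cv2,numpy as np
a,b=[cv2.imread(f"pics/{n}.png",0).astype(np.float32) for n in("d1","d4")]
for (x,y,w,h) in((562,175,50,65),(602,150,36,35)):
    t=a[y:y+h,x:x+w]; r=cv2.matchTemplate(b[y-15:y+h+15,x-6:x+w+6],t,5); _,v,_,l=cv2.minMaxLoc(r); print(l[0]-6,l[1]-15,v)
E
```

```text
0 -5 0.9049064517021179
0 0 0.8857150673866272
```

>>> servo_tool --pt "1 0.0125 -0.0062 -0.001 0 0 0" --pt "1 0.021 -0.0105 -0.001 0 0 0" --pt "1 0.0285 -0.0165 -0.001 0 0 0" --pt "1 0.0345 -0.024 -0.001 0 0 0" --pt "1 0.039 -0.0325 -0.001 0 0 0"

```text
time_s: 5.97
ee_pos: [0.5224, -0.1167, 0.0463]
orientation: [2.067, -2.36, 0.006]
wrist_force: [-0.2, -0.4, -0.0]
grip_width: -0.0001
```

```bash
python3 -c "
from h import *
step(press=.003)"
```

```text
th 245.0 off mm 0.4 r 62.7 Fr 0.4 Ft -0.0
t 5.97 p [ 0.5224 -0.1167  0.0463] F [-0.2 -0.4 -0. ] q7 -1.68
[1, np.float64(-0.0014), np.float64(-0.0153), np.float64(0.0003), np.float64(-0.0), np.float64(-0.3), np.float64(-0.6)]
[1, np.float64(-0.0016), np.float64(-0.0321), np.float64(0.0003), np.float64(-0.0), np.float64(-0.3), np.float64(-0.6)]
[1, np.float64(-0.0037), np.float64(-0.0466), np.float64(0.0003), np.float64(-0.0), np.float64(-0.3), np.float64(-0.6)]
[1, np.float64(-0.0078), np.float64(-0.0554), np.float64(0.0003), np.float64(-0.0), np.float64(-0.3), np.float64(-0.6)]
[1, np.float64(-0.0136), np.float64(-0.0632), np.float64(0.0003), np.float64(-0.0), np.float64(-0.3), np.float64(-0.6)]
```

The collar has risen about 5 crop px (about 4.7 mm), which confirms roughly 426° turned so far. On this last arc the tip ran too far out, so I'll adjust the ring model.

```bash
sed -i 's/^POST=np.array.*;/POST=np.array([.5530,-.0600]);/; s/^HX,HY,RC=.*/HX,HY,RC=.008,.0085,.0495/' h.py;python3 -c "
from h import *
step(press=.004)"
```

```text
th 247.0 off mm 4.6 r 64.4 Fr 0.4 Ft -0.0
t 5.97 p [ 0.5224 -0.1167  0.0463] F [-0.2 -0.4 -0. ] q7 -1.68
[1, np.float64(-0.0068), np.float64(-0.0179), np.float64(0.0003), np.float64(-0.0), np.float64(-0.3), np.float64(-0.6)]
[1, np.float64(-0.0073), np.float64(-0.0345), np.float64(0.0003), np.float64(-0.0), np.float64(-0.3), np.float64(-0.6)]
[1, np.float64(-0.0097), np.float64(-0.0475), np.float64(0.0003), np.float64(-0.0), np.float64(-0.3), np.float64(-0.6)]
[1, np.float64(-0.0139), np.float64(-0.056), np.float64(0.0003), np.float64(-0.0), np.float64(-0.3), np.float64(-0.6)]
[1, np.float64(-0.0199), np.float64(-0.0634), np.float64(0.0002), np.float64(-0.0), np.float64(-0.3), np.float64(-0.6)]
```

>>> servo_tool --pt "1 -0.007 -0.01 0 0 0 0" --pt "1 -0.0075 -0.022 0 0 0 0" --pt "1 -0.0085 -0.034 0 0 0 0" --pt "1 -0.0095 -0.0475 0 0 0 0" --pt "1 -0.014 -0.056 0 0 0 0"

```text
time_s: 6.38
ee_pos: [0.5813, -0.1143, 0.0465]
orientation: [2.062, -2.362, 0.012]
wrist_force: [0.3, -4.7, 0.9]
grip_width: -0.0001
```

```bash
python3 -c "
from h import *
step(press=.003)"
```

```text
th 294.5 off mm 0.4 r 61.2 Fr 4.4 Ft -1.7
t 6.38 p [ 0.5813 -0.1143  0.0465] F [ 0.3 -4.7  0.9] q7 -1.71
[1, np.float64(-0.0088), np.float64(-0.0057), np.float64(0.0004), np.float64(-0.1), np.float64(-0.6), np.float64(-0.8)]
[1, np.float64(-0.0163), np.float64(-0.0119), np.float64(0.0003), np.float64(-0.1), np.float64(-0.6), np.float64(-0.8)]
[1, np.float64(-0.0249), np.float64(-0.0164), np.float64(0.0003), np.float64(-0.1), np.float64(-0.6), np.float64(-0.8)]
[1, np.float64(-0.0364), np.float64(-0.019), np.float64(0.0002), np.float64(-0.1), np.float64(-0.6), np.float64(-0.8)]
[1, np.float64(-0.0528), np.float64(-0.0196), np.float64(-0.0), np.float64(-0.1), np.float64(-0.6), np.float64(-0.8)]
```

>>> servo_tool --pt "1 -0.009 -0.0055 0 0 0 -1" --pt "1 -0.0165 -0.0115 0 0 0 -1" --pt "1 -0.025 -0.016 0 0 0 -1" --pt "1 -0.0365 -0.0185 0 0 0 -1" --pt "1 -0.053 -0.019 0 0 0 -1"

```text
time_s: 6.8
ee_pos: [0.6119, -0.0662, 0.0473]
orientation: [2.084, -2.349, 0.024]
wrist_force: [5.0, -4.3, 0.7]
grip_width: 0.0
```

```bash
python3 -c "
from h import *
step(press=.004)"
```

```text
th 353.5 off mm 1.2 r 59.3 Fr 5.5 Ft -3.7
t 6.8 p [ 0.6119 -0.0662  0.0473] F [ 5.  -4.3  0.7] q7 -1.79
[1, np.float64(-0.0158), np.float64(0.0063), np.float64(0.0011), np.float64(-0.6), np.float64(-0.6), np.float64(0.1)]
[1, np.float64(-0.0259), np.float64(0.0093), np.float64(0.0009), np.float64(-0.6), np.float64(-0.6), np.float64(0.1)]
[1, np.float64(-0.0341), np.float64(0.0141), np.float64(0.0008), np.float64(-0.6), np.float64(-0.6), np.float64(0.1)]
[1, np.float64(-0.0411), np.float64(0.0205), np.float64(0.0006), np.float64(-0.6), np.float64(-0.6), np.float64(0.1)]
[1, np.float64(-0.0467), np.float64(0.0282), np.float64(0.0005), np.float64(-0.6), np.float64(-0.6), np.float64(0.1)]
```

>>> servo_tool --pt "1 -0.013 0.005 0 0 0 0" --pt "1 -0.026 0.009 0 0 0 0" --pt "1 -0.034 0.014 0 0 0 0" --pt "1 -0.041 0.0205 0 0 0 0" --pt "1 -0.0465 0.028 0 0 0 0"

```text
time_s: 7.22
ee_pos: [0.5922, -0.0134, 0.0477]
orientation: [-2.084, 2.344, -0.027]
wrist_force: [6.3, 2.3, 2.4]
grip_width: 0.0
```

```bash
python3 -c "
from h import *
step(press=.005); look('pics/d5.png')"
```

```text
th 53.0 off mm 0.1 r 60.9 Fr 5.6 Ft -3.6
t 7.22 p [ 0.5922 -0.0134  0.0477] F [6.3 2.3 2.4] q7 -1.88
[1, np.float64(0.0007), np.float64(0.011), np.float64(0.0015), np.float64(-0.9), np.float64(-0.4), np.float64(0.3)]
[1, np.float64(-0.0013), np.float64(0.025), np.float64(0.0013), np.float64(-0.9), np.float64(-0.4), np.float64(0.3)]
[1, np.float64(-0.0014), np.float64(0.0415), np.float64(0.001), np.float64(-0.9), np.float64(-0.4), np.float64(0.3)]
[1, np.float64(0.0005), np.float64(0.0555), np.float64(0.0008), np.float64(-0.9), np.float64(-0.4), np.float64(0.3)]
[1, np.float64(0.0042), np.float64(0.064), np.float64(0.0007), np.float64(-0.9), np.float64(-0.4), np.float64(0.3)]
```

View pics/d5.png

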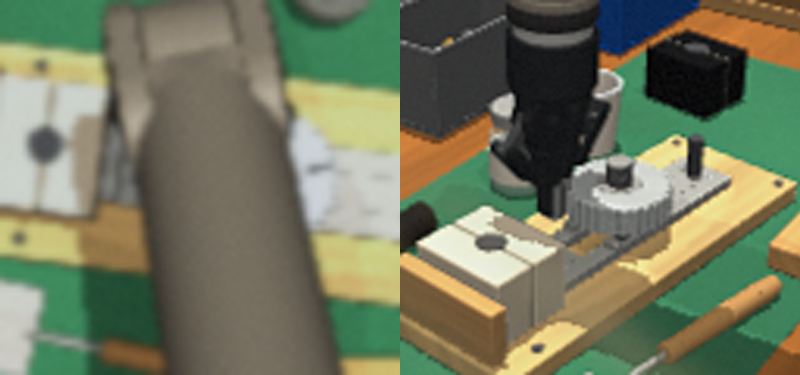

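The mark is now at (318,167) in the top half, at a world angle of about 276°. That makes about 550° turned, with about 170° to go.

>>> servo_tool --pt "1 0.001 0.011 0.001 -1 0 0" --pt "1 0 0.025 0.001 -1 0 0" --pt "1 0.0005 0.0415 0.001 -1 0 0" --pt "1 0.002 0.0555 0.001 -1 0 0" --pt "1 0.0055 0.064 0.001 -1 0 0"

```text
time_s: 7.73
ee_pos: [0.5238, -0.0083, 0.0455]
orientation: [2.086, -2.336, -0.002]
wrist_force: [0.3, 1.8, 1.6]
grip_width: 0.0001
```

```bash
python3 -c "
from h import *
step(press=.005)"
```

```text
th 117.0 off mm -1.6 r 59.4 Fr 1.5 Ft -1.1
t 7.73 p [ 0.5238 -0.0083  0.0455] F [0.3 1.8 1.6] q7 -1.88
[1, np.float64(0.0088), np.float64(0.0053), np.float64(-0.0004), np.float64(0.4), np.float64(-0.4), np.float64(0.5)]
[1, np.float64(0.016), np.float64(0.0111), np.float64(-0.0003), np.float64(0.4), np.float64(-0.4), np.float64(0.5)]
[1, np.float64(0.0244), np.float64(0.0152), np.float64(-0.0002), np.float64(0.4), np.float64(-0.4), np.float64(0.5)]
[1, np.float64(0.0369), np.float64(0.0176), np.float64(-0.0001), np.float64(0.4), np.float64(-0.4), np.float64(0.5)]
[1, np.float64(0.0529), np.float64(0.0181), np.float64(-0.0), np.float64(0.4), np.float64(-0.4), np.float64(0.5)]
```

>>> servo_tool --pt "1 0.01 0.004 0 0 0 0.5" --pt "1 0.017 0.0095 0 0 0 0.5" --pt "1 0.025 0.0135 0 0 0 0.5" --pt "1 0.037 0.0155 0 0 0 0.5" --pt "1 0.053 0.0155 0 0 0 0.5"

```text
time_s: 8.15
ee_pos: [0.4956, -0.058, 0.0446]
orientation: [2.07, -2.337, -0.018]
wrist_force: [-7.8, 3.4, 7.2]
grip_width: 0.0001
```

```bash
python3 -c "
from h import *
step(press=.005); look('pics/d6.png')"
```

```text
th 176.5 off mm -0.7 r 57.4 Fr 8.0 Ft -2.9
t 8.15 p [ 0.4956 -0.058   0.0446] F [-7.8  3.4  7.2] q7 -1.78
[1, np.float64(0.0149), np.float64(-0.0058), np.float64(-0.0015), np.float64(1.2), np.float64(-0.4), np.float64(0.1)]
[1, np.float64(0.0236), np.float64(-0.0092), np.float64(-0.0015), np.float64(1.2), np.float64(-0.4), np.float64(0.1)]
[1, np.float64(0.0313), np.float64(-0.0143), np.float64(-0.0015), np.float64(1.2), np.float64(-0.4), np.float64(0.1)]
[1, np.float64(0.0379), np.float64(-0.0209), np.float64(-0.0016), np.float64(1.2), np.float64(-0.4), np.float64(0.1)]
[1, np.float64(0.0429), np.float64(-0.0288), np.float64(-0.0018), np.float64(1.2), np.float64(-0.4), np.float64(0.1)]
```

View pics/d6.png

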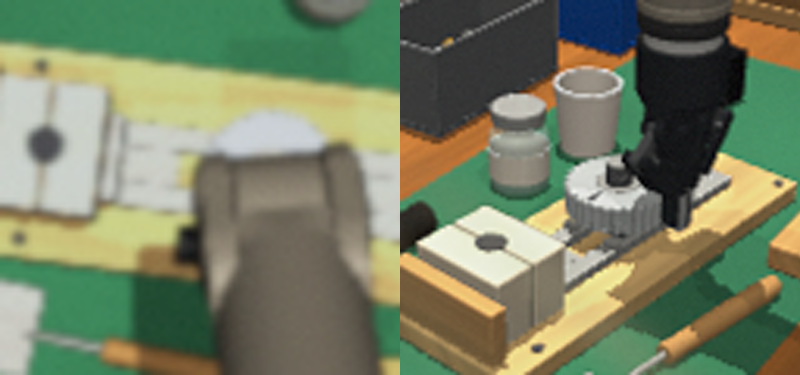

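The mark in the side half is at (603,193). That is its starting bearing, displaced only by the collar's rise, so two full turns are done. I'll back off and go round into the gap by the peg.

>>> servo_tool --pt "1 0 0.02 0 0 0 0" --pt "1 0 0.04 0 0 0 0" --pt "1 0.03 0.04 0 0 0 0" --pt "1 0.06 0.04 0 0 0 0" --pt "1 0.073 0.04 0 1 0 0"

```text
time_s: 8.67
ee_pos: [0.4434, -0.1357, 0.0452]
orientation: [2.059, -2.353, 0.005]
wrist_force: [-0.2, -0.5, -0.7]
grip_width: -0.0001
```

```bash
python3 -c "
from h import *
g=POST-.078*jx
rows([[*g,.042]]); look('pics/d7.png')"
```

```text
t 8.67 p [ 0.4434 -0.1357  0.0452] F [-0.2 -0.5 -0.7] q7 -1.61
[1, np.float64(-0.0117), np.float64(-0.0994), np.float64(0.0023), np.float64(0.4), np.float64(-0.8), np.float64(-0.6)]
```

View pics/d7.png

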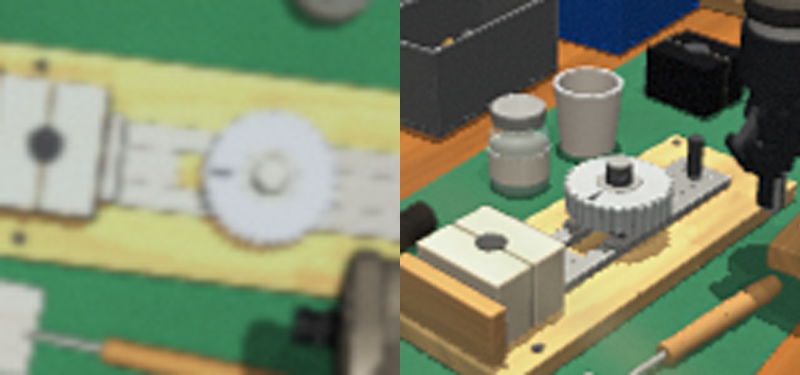

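The clear view puts the mark at (222,172), against (222,175) at the start, so the collar is at two full turns. The strap is still forward. Next I'll enter the gap.

>>> servo_tool --pt "1 -0.009 -0.02 0.003 0 0 0" --pt "1 -0.012 -0.045 0.003 0 0 0" --pt "1 -0.012 -0.07 0.003 0 0 0" --pt "1 -0.012 -0.092 0.003 0 0 0" --pt "1 -0.012 -0.099 0.003 0 0 0"

```text
time_s: 9.18
ee_pos: [0.5448, -0.1362, 0.0406]
orientation: [2.057, -2.355, 0.003]
wrist_force: [0.7, -0.7, 0.2]
grip_width: 0.0001
```

```bash
python3 -c "
from h import *
rows([[*(POST-(.08+d)*jx),.042] for d in (.01,.02,.03,.04,.05)])"
```

```text
t 9.18 p [ 0.5448 -0.1362  0.0406] F [ 0.7 -0.7  0.2] q7 -1.66
[1, np.float64(0.0134), np.float64(0.001), np.float64(-0.0012), np.float64(0.5), np.float64(-0.7), np.float64(-0.7)]
[1, np.float64(0.0234), np.float64(0.0008), np.float64(-0.0011), np.float64(0.5), np.float64(-0.7), np.float64(-0.7)]
[1, np.float64(0.0334), np.float64(0.0007), np.float64(-0.001), np.float64(0.5), np.float64(-0.7), np.float64(-0.7)]
[1, np.float64(0.0434), np.float64(0.0006), np.float64(-0.0009), np.float64(0.5), np.float64(-0.7), np.float64(-0.7)]
[1, np.float64(0.0534), np.float64(0.0004), np.float64(-0.0007), np.float64(0.5), np.float64(-0.7), np.float64(-0.7)]
```

>>> servo_tool --pt "1 0.011 0.001 -0.001 0 0 0" --pt "1 0.021 0.001 -0.001 0 0 0" --pt "1 0.031 0.001 -0.001 0 0 0" --pt "1 0.041 0.001 -0.001 0 0 0" --pt "1 0.051 0.001 -0.001 0 0 0"

```text
time_s: 9.6
ee_pos: [0.5356, -0.1868, 0.0419]
orientation: [2.057, -2.356, 0.001]
wrist_force: [1.8, 3.4, -2.5]
grip_width: -0.0001
```

>>> servo_tool --pt "1 0.006 0 0 0 0 0" --pt "1 0.01 0 0 0 0 0" --pt "1 0.012 0 0 0 0 0"

```text
time_s: 9.85
ee_pos: [0.5344, -0.1931, 0.0421]
orientation: [2.062, -2.358, -0.009]
wrist_force: [2.7, 16.3, 0.5]
grip_width: -0.0
```

The force rose to 16 N at jig x of about -0.134, so the strap is at its stop. I'll back away from the peg and lift.

>>> servo_tool --pt "1 -0.01 0 0 0 0 0" --pt "1 -0.018 0 0 0 0 0" --pt "1 -0.018 0 -0.03 0 0 0" --pt "1 -0.018 0 -0.07 0 0 0" --pt "1 -0.018 0 -0.11 0 0 0"

```text
time_s: 10.27
ee_pos: [0.5357, -0.1762, 0.1523]
orientation: [2.058, -2.356, -0.012]
wrist_force: [1.3, -0.2, 1.1]
grip_width: -0.0003
```

>>> servo_tool --pt "1 0.02 0.04 -0.02 0 0 0" --pt "1 0.05 0.08 -0.02 0 0 0" --pt "1 0.09 0.1 -0.02 0 0 0" --pt "1 0.12 0.12 -0.02 0 0 0" --pt "1 0.12 0.12 -0.02 0 0 0"

```text
time_s: 10.68
ee_pos: [0.3942, -0.2852, 0.1752]
orientation: [2.043, -2.362, -0.011]
wrist_force: [-0.3, -0.7, 0.9]
grip_width: 0.0002
```

```bash
python3 -c "
from h import *
rows([]); crop('top',180,130,135,110,5,'pics/e1.png')"
```

```text
t 10.68 p [ 0.3942 -0.2852  0.1752] F [-0.3 -0.7  0.9] q7 -1.22
```

View pics/e1.png

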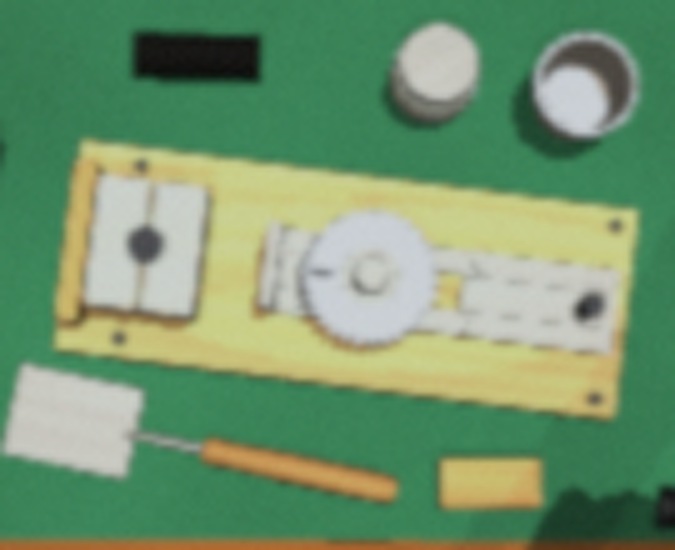

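The peg has moved from (532,300) to (590,306), about 40 mm. The collar mark at (320,272), the mould and the bystanders look unchanged. I'll let the arm settle and hand in.

>>> servo_tool --pt "1 0 0 -0.01 0 0 0" --pt "1 0 0 -0.01 0 0 0" --pt "1 0 0 -0.01 0 0 0"

```text
time_s: 10.98
ee_pos: [0.3952, -0.2855, 0.186]
orientation: [2.042, -2.363, -0.009]
wrist_force: [0.1, -0.6, 0.5]
grip_width: -0.0001
```

```bash
python3 -c "
from h import *
print(env.close_job())"
```

```text
the job is handed in; nothing more can be done
None
```

The collar is loosened by two full turns and the strap is pushed back to its stop. The job was handed in at about 11 s; it reported no verdict.

- **Collar:** I rolled it anticlockwise with the closed fingertip against its rim, slipping on one short arc. The engraved mark ended within a few degrees of its starting bearing. I took the turn count from tracking the mark along the way, about 426° and then about 550°. The collar's rise of about 5 mm at the first check agreed.
- **Strap:** it was still forward when the collar was done. I then pushed the peg until the force rose to 16 N at the stop. In the last picture the peg had moved about 40 mm.
- **Rest of the scene:** in the last top view the mould and the bystanders in frame (jar, beaker, roller, spatula, wedge) looked unmoved. The hammer and tape were outside that view, but the arm never went low near them. The arm finished clear with wrist force near zero.
- **Disagreement:** my first estimate of the post position was about 3 mm off in x compared with where the fingertip made contact. I corrected it during the rolling.

I viewed 11 pictures, over the planned 8 but within the limit of 12.

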